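Draw an electrode rod out of its case

ROBOT

A 7-joint arm with a two-finger parallel gripper is mounted at the origin on the work surface. World frame = base frame: x ahead of the robot, y to its left, z up, the work surface at z = 0. Lengths are in m, angles in rad, forces in N, time in s.
With the tool pointing down it reaches from about 0.425 to 0.95 m from the base axis. Payload 4.7 kg.
Tool frame: the origin (TCP) lies on the centre line of the jaws, within the pads' length; the fingertips stand 8 mm ahead of it and the grasp point (between the pads) lies 11 mm behind it; z points along the fingers, x is the direction in which the jaws open and shut, and the axes are right-handed (so a half turn about z gives the same grasp; the last joint's range is limited). The gripper opens to 85 mm and grips with 20 to 120 N. Pads are 22 mm wide; open, the fingers measure 114 mm over their backs; the gripper's body (76 mm by 85 mm) begins 54 mm behind the grasp point. The pads swing forward as they close: fully open they stand 13 mm farther back than shut.
Start: joints at [-1.159, 0.469, -0.049, 1.532, 0.024, 1.141, -0.082], TCP at [0.288, 0.611, 0.239] pointing down, gripper open.
Joint ranges: [-2.59, 2.59], [-0.33, 1.99], [-1.39, 1.29], [0.1, 2.45], [-1.04, 4.18], [0.21, 1.99], [-2.66, 2.66]. Speed limits (rad/s): [2.57, 2.57, 3.14, 3.14, 3.14, 3.14, 3.14].

INTERFACE

Orientations are given as [roll, pitch, yaw] about the fixed x, y, z axes, in that order (R = Rz(yaw) Ry(pitch) Rx(roll)).
In Python, from workcell import get_state, read_camera, job_done, spot_in, regions_of, mark_of gives the robot as it stands.
- The arm moves only by the shell command python3 -m jog 'ROWS' [FORCE]. ROWS is JSON, a list of rows, each an object with "jaw": the closure, from 0 (fully open) to 1 (shut); "xyz": the shift along the tool's x, y, z in m, a list of three; "roll": the turn about the tool's z in rad. A call has 1 to 12 rows; each row is the pose to reach, as a shift and turn from the pose commanded when the call began, along the tool's axes at that moment; what a row does not reach only later rows make up. A row lasts 1/12 s, in which the tool goes at most 41.7 mm and 7.16 degrees, less where a joint would pass 70% of its speed; a pose out of reach is approached as far as the arm can. A call with a gripper value outside its range is refused whole. The fingers move at their own pace and stop on an object; FORCE is the grip in N (left out, the last holds). Time passes only in rows, so rows that repeat a pose let the fingers close. It gives the time, the measured TCP pose, the force and the opening at its end, in the units of the state.
- get_state(): the state, without advancing time (a new reading comes with each control period).
- read_camera(name): name is "side" or "top"; returns a dict with "img" (420x560x3 uint8, red, green, blue), "camera_matrix" (3x3 intrinsics, pixels), "R" (3x3) and "t" (3): a world point X has camera coordinates R X + t. Camera axes: x right, y down, z forward; pixel columns grow to the right and rows downward; lengths in m; the calibration is good to about 2 mm. A picture is of the moment at which its call begins. There is no depth.
- job_done(): hands the job in, once; it reports no verdict.
Trained networks look in the newest picture that a camera, given by its name, has taken for a name from the list of things; names that differ only in an ending like _2 or _b are one class to them, and where a whole thing is asked for, a point or a joint stands for the part that bears it (a point fixed in the world has none). Each returns a list of dicts, best first, with "score" (0 to 1); they miss things now and then, are a little off and sometimes report something else, mostly with a low value. They report only what shows in the picture. A call takes as long as a camera call. They do not tell look-alikes from the thing itself.
- spot_in(camera, label): "extent" ([left, top, right, bottom] in pixels, round what is visible of it).
- regions_of(camera, label): "mask" (420x560 bool, what is visible of it) and "extent" ([left, top, right, bottom] in pixels, round what is visible of it).
- mark_of(camera, label): "centre" ([column, row] in pixels: a listed point, or the origin of a listed thing).
The state is a dict: "t": time; "joints": joint angles; "qvel": joint speeds; "tau": joint torques, N m; "eef_pos": TCP position; "tool_rot": TCP orientation; "contact_force": force on the tool from outside, world axes, zero at the start; "ft_torque": the same for the moment, N m; "gripper_width": finger opening in m.
Only numpy, scipy, OpenCV 4.12 (cv2) and the standard library are available. Lean on these libraries where they do the work, as an engineer would, in place of code of your own. Each camera call takes 0.05 s, during which the arm holds its last target. There are 200 camera calls.

TASK

Swing the hasp with the red tab up off its catch and all the way back, so that it no longer bars the mouth of the blue-topped electrode case. Then take the electrode rod out: it is longer than the mouth, so tilt it and bring one end up through the mouth first, then draw the rest out. Finish holding the rod still in the gripper, up in the air with its whole length at least 3 cm above the top of the case, and leave the weight, the bottle and the beaker standing where they are.

Things in the scene. Friction and masses are not known exactly. Their poses are not given: they have to be found in the camera images.
- case: Electrode case, grey box fixed to the bench, 160 (x) by 340 (y) by 71 mm, walls 6 mm. Origin: centre of its underside; x from front (catch) to back (hinge), y along its length, z up. Blue top sheet 66 to 71 mm above the bench with a mouth 120 (x) by 130 mm (y) in its middle. Inside, free to 164 mm either way along y. Two rubber saddles at y = +-53 mm, 36 (x) by 12 mm (y), 38 mm high, carry the rod.
- mouth (a point): Centre of the case's mouth, level with the top of the blue sheet (71 mm above the bench), axes as the case's.
- hasp (a joint): Hasp angle, rad: 0 lying across the mouth on its catch, 1.57 upright, 2.9 fully back behind the case (stop). Hinge along the case's y, 70 mm behind the case's centre, 79 mm above the bench. It moves freely (under 0.15 N m): let go before upright it falls back onto the catch, let go past 1.7 it falls back to the stop.
- hasp_tab (a point): Centre of the red pull tab at the hasp's free end, 174 mm from the hinge: 32 mm along the hasp, 18 mm wide (case's y), 12 mm thick. The hasp is a steel strap 22 mm wide, 4 mm thick. Closed, the tab juts out 24 mm (its centre) past the case's front wall, 79 mm above the bench, free air below. Axes as the case's when closed.
- rod_center (a point): Centre of the loose electrode rod (100 to 200 g): steel, 200 mm long, 12 mm thick, with a black sleeve 16 mm thick, 50 mm long round its middle. Its y axis is its length. It begins level along the case's y in the saddles (case x = 0), centre 34 mm above the bench, up to 15 mm either way along y from the case's centre; both ends are under the blue top.
- rod_end_a (a point): Middle of the rod's end face 100 mm from its centre on its +y side.
- rod_end_b (a point): Middle of the rod's end face 100 mm from its centre on its -y side.
- weight: Bystander: loose steel counterweight, 52 mm across, 75 mm high with a spigot. Origin: centre of its underside.
- bottle: Bystander: loose amber bottle, 56 mm across, 120 mm high. Origin: centre of its underside.
- beaker: Bystander: loose white ceramic beaker, 66 mm across, 85 mm high. Origin: centre of its underside.
There are look-alikes about, which are no part of the job. Of the things shaped like the part that bears rod_center, the bare steel one is meant.

How it is judged:
On the way, in this order (a step that is already met when the one before it is completed fails the run):
1. the hasp is swung off its catch and well back past upright (over 2.2 rad) (value of joint hasp above 2.2 rad), for 0.2 s.
2. the rod leans through the mouth: one end above the case's top, the other still inside under it (((z of rod_end_a in the frame of case above 0.085 m and z of rod_end_b in the frame of case below 0.06 m and x of rod_center in the frame of case between -0.06 and 0.06 m and y of rod_end_b in the frame of case between -0.165 and 0.165 m) or (z of rod_end_b in the frame of case above 0.085 m and z of rod_end_a in the frame of case below 0.06 m and x of rod_center in the frame of case between -0.06 and 0.06 m and y of rod_end_a in the frame of case between -0.165 and 0.165 m))), for 0.1 s.
At the end, for the whole second after the job is handed in: Rod gripped (over 2 N), touching neither case nor bystanders, still (under 0.03 m/s, 0.3 rad/s), both ends over 95 mm above the bench (24 mm over the case's top); hasp past 2.2 rad; weight, bottle and beaker upright (0.2 rad), within 20 mm of their starts (height (world z) of each of rod_end_a, rod_end_b above 0.095 m and contact force between the fingers and rod above 2 N and contact force between rod and case below 0.1 N and contact force between rod and weight below 0.1 N and contact force between rod and bottle below 0.1 N and contact force between rod and beaker below 0.1 N and linear speed of rod below 0.03 m/s and angular speed of rod below 0.3 rad/s and value of joint hasp above 2.2 rad and distance of each of weight, bottle, beaker from where it was at the start of the episode below 0.02 m and angle between each of weight, bottle, beaker's own z axis and vertical below 0.2 rad); the arm keeps its last pose, push and grip.
It fails at once if the weight is pushed more than 30 mm or tipped over (distance of weight from where it was at the start of the episode above 0.03 m or angle between weight's own z axis and vertical above 0.5 rad).
It fails at once if the bottle is pushed more than 30 mm or tipped over (distance of bottle from where it was at the start of the episode above 0.03 m or angle between bottle's own z axis and vertical above 0.5 rad).
It fails at once if the beaker is pushed more than 30 mm or tipped over (distance of beaker from where it was at the start of the episode above 0.03 m or angle between beaker's own z axis and vertical above 0.5 rad).
It also fails if it takes over 48 s, if anything falls off the work surface, if the arm or the gripper's body presses on something with over 40 N, if the wrist force passes 120 N, or if a joint passes its speed limit or range.

## Working session

There is one attempt and no reset: what is moved stays moved. The work goes in short steps, Python scripts to look and compute and a shell command to move; the robot and the scene stay as the last step left them, time stands still between calls to the robot, and variables do not carry over. Pictures are saved under pics/ and viewed, about 8 in all and at most 12, crops included, and the job is handed in when it is done.

```bash
mkdir -p pics; ls
cat > h.py <<'E'
import numpy as np, cv2
from workcell import *
from scipy.spatial.transform import Rotation as Ro
def snap(n,f=None):
    c=read_camera(n)
    if f: cv2.imwrite('pics/'+f,c['img'][:,:,::-1])
    return c
def proj(c,X):
    p=c['camera_matrix']@(c['R']@np.asarray(X,float)+c['t']); return p[:2]/p[2]
def onplane(c,px,z):
    d=c['R'].T@np.linalg.inv(c['camera_matrix'])@np.array([px[0],px[1],1.]); o=-c['R'].T@c['t']
    return o+d*(z-o[2])/d[2]
E
python3 - <<'E'
from h import *
s=get_state(); print({k:np.round(v,3).tolist() for k,v in s.items()})
Z={'case':0,'mouth':.071,'hasp_tab':.079,'rod_center':.034,'rod_end_a':.034,'rod_end_b':.034,'weight':0,'bottle':0,'beaker':0}
for n in ['top','side']:
    c=snap(n,n+'0.png'); print(n,np.round(-c['R'].T@c['t'],3))
    for k,z in Z.items():
        for m in mark_of(n,k)[:3]: print(k,np.round(m['score'],2),np.round(m['centre']),np.round(onplane(c,m['centre'],z),3))
i=np.hstack([cv2.imread('pics/top0.png'),cv2.imread('pics/side0.png')]); cv2.imwrite('pics/both0.png',cv2.resize(i,(800,300)))
E
```

```text
pics
{'t': 0.0, 'joints': [-1.159, 0.469, -0.049, 1.534, 0.024, 1.141, -0.082], 'qvel': [0.001, 0.001, 0.0, -0.001, 0.0, -0.0, 0.001], 'tau': [0.001, -51.032, -0.046, -23.771, 0.011, 0.008, 0.0], 'eef_pos': [0.288, 0.61, 0.238], 'tool_rot': [3.142, 0.002, 1.13], 'contact_force': [1.515, 0.255, 1.325], 'ft_torque': [-0.005, -0.025, -0.014], 'gripper_width': 0.086}
top [0.355 0.067 1.068]
case 0.97 [348. 213.] [ 0.57  -0.083  0.   ]
mouth 0.67 [352. 206.] [ 0.572 -0.081  0.071]
rod_center 0.81 [420. 355.] [ 0.268 -0.223  0.034]
rod_center 0.76 [237. 113.] [0.792 0.174 0.034]
rod_center 0.73 [346. 210.] [ 0.569 -0.073  0.034]
rod_end_a 0.95 [371. 343.] [ 0.29  -0.123  0.034]
rod_end_a 0.95 [270.  88.] [0.855 0.101 0.034]
rod_end_a 0.84 [390. 220.] [ 0.549 -0.168  0.034]
rod_end_b 0.95 [371. 343.] [ 0.29  -0.123  0.034]
rod_end_b 0.95 [270.  88.] [0.855 0.101 0.034]
rod_end_b 0.84 [390. 220.] [ 0.549 -0.168  0.034]
weight 0.77 [303. 139.] [0.744 0.022 0.   ]
weight 0.36 [454. 235.] [ 0.525 -0.317  0.   ]
bottle 0.78 [234. 191.] [0.615 0.177 0.   ]
beaker 0.73 [452. 236.] [ 0.522 -0.314  0.   ]
side [-0.092 -0.696  0.871]
case 0.93 [327. 254.] [ 0.569 -0.072  0.   ]
mouth 0.96 [330. 233.] [ 0.574 -0.075  0.071]
mouth 0.6 [278. 203.] [0.553 0.106 0.071]
hasp_tab 0.64 [294. 244.] [ 0.472 -0.051  0.079]
rod_center 0.79 [273. 356.] [ 0.254 -0.24   0.034]
rod_center 0.52 [329. 240.] [ 0.582 -0.063  0.034]
rod_center 0.5 [325. 176.] [0.779 0.156 0.034]
rod_end_a 0.94 [302. 392.] [ 0.247 -0.338  0.034]
rod_end_a 0.75 [356. 178.] [0.842 0.086 0.034]
rod_end_a 0.64 [252. 319.] [ 0.276 -0.139  0.034]
rod_end_b 0.94 [302. 392.] [ 0.247 -0.338  0.034]
rod_end_b 0.75 [356. 178.] [0.842 0.086 0.034]
rod_end_b 0.64 [252. 319.] [ 0.276 -0.139  0.034]
weight 0.3 [386. 321.] [ 0.52  -0.314  0.   ]
bottle 0.71 [277. 203.] [ 0.607  0.181 -0.   ]
beaker 0.72 [390. 320.] [ 0.528 -0.317  0.   ]
beaker 0.71 [277. 203.] [ 0.607  0.181 -0.   ]
```

View pics/top0.png

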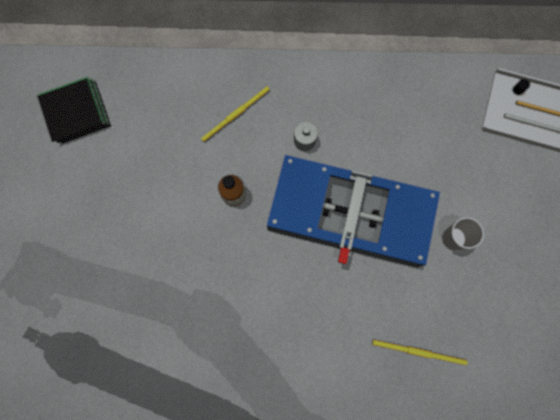

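View pics/side0.png

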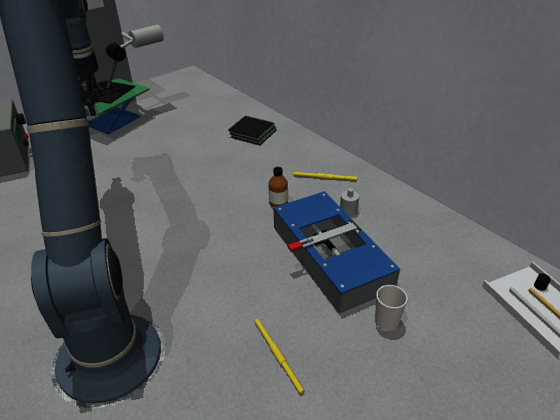

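Top view: the blue case is centred near (352,208) with the red tab at (344,256). Rod candidates are yellow at (237,113), yellow at (420,353), and steel in the case at (346,210). By the description I take the bare steel one in the case. Next I fit the case pose and check with a close crop.

Run:
```python
from h import *
from scipy.optimize import least_squares
res={}
C={}
for n in ['top','side']:
    c=C[n]=snap(n); im=c['img'].astype(int)
    m=((im[...,2]>im[...,0]+40)&(im[...,2]>70)).astype(np.uint8)
    k,l,st,_=cv2.connectedComponentsWithStats(m)
    # comps within case area
    pts=np.argwhere(m>0)[:,::-1]; c0=proj(c,[.57,-.08,.071]); pts=pts[np.linalg.norm(pts-c0,axis=1)<110]
    h=cv2.convexHull(pts.astype(np.int32)); q=cv2.approxPolyN(h,4,ensure_convex=True) if hasattr(cv2,'approxPolyN') else None
    q=q.reshape(-1,2).astype(float); W=np.array([onplane(c,p,.071) for p in q]); C[n+'W']=W
    print(n,q.tolist(),np.round(W[:,:2],3).tolist(),W[:,:2].mean(0))
    (cx,sz,a)=cv2.minAreaRect((np.array([onplane(c,p[0]+.0,.071)[:2] for p in h])).astype(np.float32)); print('rect',cx,sz,a)
    # red tab
    r=(im[...,0]>120)&(im[...,1]<60)&(im[...,2]<60); p=np.argwhere(r)[:,::-1]; p=p[np.linalg.norm(p-c0,axis=1)<90]
    print('tab',p.mean(0),onplane(c,p.mean(0),.085))
c=C['top'];cv2.imwrite('pics/crop.png',cv2.resize(c['img'][150:270,260:450,::-1],None,fx=4,fy=4,interpolation=cv2.INTER_CUBIC))
```

```text
top [[425.0, 265.0], [266.0, 225.0], [285.0, 154.0], [440.0, 191.0]] [[0.45, -0.229], [0.527, 0.1], [0.683, 0.063], [0.608, -0.267]] [ 0.56694513 -0.08340796]
rect (0.5663172602653503, -0.08334001898765564) (0.33884626626968384, 0.16057388484477997) 76.98779296875
tab [343.29310345 255.13793103] [ 0.46538765 -0.05971404  0.085     ]
side [[341.0, 293.0], [273.0, 207.0], [324.0, 190.0], [400.0, 269.0]] [[0.453, -0.232], [0.53, 0.102], [0.688, 0.069], [0.609, -0.267]] [ 0.57013117 -0.08202545]
rect (0.570009708404541, -0.08211261034011841) (0.34171247482299805, 0.1606178879737854) 77.07398986816406
tab [294.74576271 244.62711864] [ 0.46760929 -0.05968631  0.085     ]
```

View pics/crop.png

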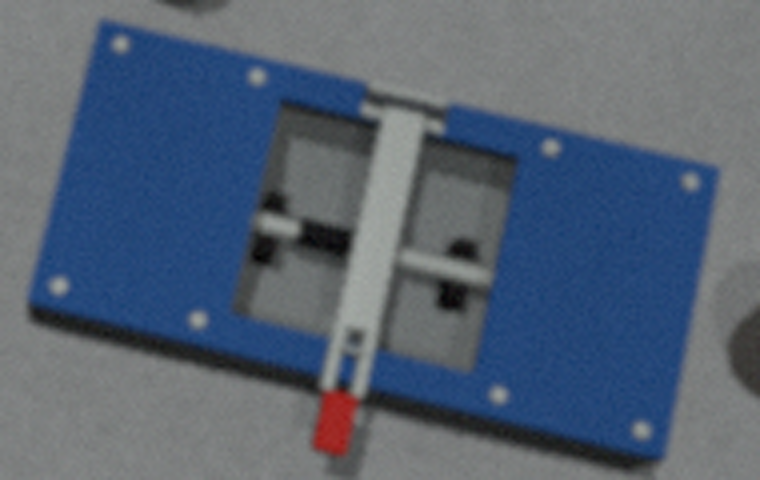

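Steel rod confirmed in the case: its sleeve's +y end shows at crop (298,228), so the rod centre is at about case y = +11 mm. The case is centred at (0.568,-0.083) with yaw -13°. I move to above the tab.

```bash
python3 -m jog '[{"jaw":0.4,"xyz":[-0.225,0.296,0],"roll":-0.1},{"jaw":0.4,"xyz":[-0.225,0.296,0],"roll":-0.214},{"jaw":0.4,"xyz":[-0.225,0.296,0],"roll":-0.214},{"jaw":0.4,"xyz":[-0.225,0.296,0],"roll":-0.214},{"jaw":0.4,"xyz":[-0.225,0.296,0],"roll":-0.214},{"jaw":0.4,"xyz":[-0.225,0.296,0],"roll":-0.214},{"jaw":0.4,"xyz":[-0.225,0.296,0],"roll":-0.214},{"jaw":0.4,"xyz":[-0.225,0.296,0],"roll":-0.214},{"jaw":0.4,"xyz":[-0.53,0.446,0.06],"roll":-0.214},{"jaw":0.4,"xyz":[-0.53,0.446,0.06],"roll":-0.214},{"jaw":0.4,"xyz":[-0.53,0.446,0.06],"roll":-0.214},{"jaw":0.4,"xyz":[-0.53,0.446,0.06],"roll":-0.214}]' 25
cat > st.py <<'E'
from h import *
a=-np.radians(13.0); o=np.array([.568,-.083])
def show():
    s=get_state(); d=s['eef_pos'][:2]-o
    print('t',round(s['t'],2),'case xyz mm',np.round(1e3*np.array([d@[np.cos(a),np.sin(a)],d@[-np.sin(a),np.cos(a)],s['eef_pos'][2]]),1),'yaw',round(s['tool_rot'][2],4),'F',np.round(s['contact_force'],1),'w',round(s['gripper_width'],4),'j',np.round(s['joints'],2).tolist())
if __name__=='__main__': show()
E
python3 st.py
```

```text
t: 2.1
eef_pos: [0.4521, 0.1487, 0.213]
tool_rot: [3.141, -0.001, 1.344]
contact_force: [1.4, 1.3, -0.0]
gripper_width: 0.0513
t 2.1 case xyz mm [-165.1  199.7  213. ] yaw 1.3442 F [ 1.4  1.3 -0. ] w 0.0513 j [-0.49, 0.17, 0.09, 2.03, -0.02, 0.94, 0.96]
```

```bash
python3 -m jog '[{"jaw":0.5,"xyz":[-0.2,0.058,0.08],"roll":0},{"jaw":0.5,"xyz":[-0.2,0.058,0.08],"roll":0},{"jaw":0.5,"xyz":[-0.2,0.058,0.08],"roll":0},{"jaw":0.5,"xyz":[-0.2,0.058,0.08],"roll":0},{"jaw":0.5,"xyz":[-0.2,0.058,0.08],"roll":0},{"jaw":0.5,"xyz":[-0.2,0.058,0.08],"roll":0},{"jaw":0.5,"xyz":[-0.2,0.058,0.08],"roll":0},{"jaw":0.5,"xyz":[-0.2,0.058,0.08],"roll":0},{"jaw":0.5,"xyz":[-0.2,0.058,0.08],"roll":0}]' >/dev/null; python3 st.py
```

```text
t 2.85 case xyz mm [-107.3    2.8  133.3] yaw 1.3456 F [-1.2  0.9  0.5] w 0.0425 j [-0.15, 0.27, 0.22, 2.13, -0.08, 0.75, 1.46]
```

```bash
python3 -m jog '[{"jaw":0.5,"xyz":[-0.002,0,0.03],"roll":0},{"jaw":0.5,"xyz":[-0.002,0,0.056],"roll":0},{"jaw":0.5,"xyz":[-0.002,0,0.056],"roll":0},{"jaw":0.5,"xyz":[-0.002,0,0.056],"roll":0},{"jaw":1,"xyz":[-0.002,0,0.056],"roll":0},{"jaw":1,"xyz":[-0.002,0,0.056],"roll":0},{"jaw":1,"xyz":[-0.002,0,0.056],"roll":0},{"jaw":1,"xyz":[-0.002,0,0.056],"roll":0},{"jaw":1,"xyz":[-0.002,0,0.056],"roll":0},{"jaw":1,"xyz":[-0.002,0,0.056],"roll":0}]' 25 >/dev/null; python3 st.py
```

```text
t 3.68 case xyz mm [-106.2   -1.1   78.5] yaw 1.3437 F [-1.9 -3.3  8. ] w 0.0173 j [-0.13, 0.36, 0.2, 2.17, -0.12, 0.61, 1.5]
```

```bash
python3 -m jog '[{"jaw":1,"xyz":[0,0.002,-0.026],"roll":0},{"jaw":1,"xyz":[0,0.008,-0.052],"roll":0},{"jaw":1,"xyz":[0,0.0175,-0.077],"roll":0},{"jaw":1,"xyz":[0,0.031,-0.099],"roll":0},{"jaw":1,"xyz":[0,0.047,-0.12],"roll":0},{"jaw":1,"xyz":[0,0.067,-0.138],"roll":0},{"jaw":1,"xyz":[0,0.088,-0.153],"roll":0},{"jaw":1,"xyz":[0,0.112,-0.164],"roll":0},{"jaw":1,"xyz":[0,0.1375,-0.172],"roll":0},{"jaw":1,"xyz":[0,0.164,-0.176],"roll":0},{"jaw":1,"xyz":[0,0.19,-0.175],"roll":0},{"jaw":1,"xyz":[0,0.216,-0.171],"roll":0}]' >/dev/null; python3 st.py
python3 - <<'E'
from h import *
snap('side','s1.png')
E
```

```text
t 4.68 case xyz mm [110.7  -0.8 251.4] yaw 1.3439 F [-0.7 -0.8  4.8] w 0.0168 j [-0.08, 0.48, 0.26, 1.51, -0.13, 1.16, 1.55]
```

View pics/s1.png

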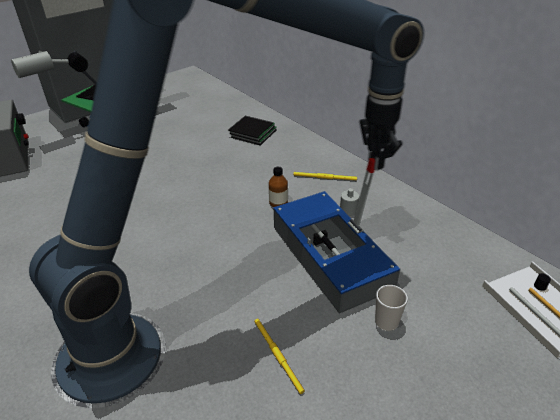

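The side view shows the tab in the pads at (372,165), with the hasp past upright and the mouth clear. I continue back, then release.

```bash
python3 -m jog '[{"jaw":1,"xyz":[0,0.017,-0.0],"roll":0},{"jaw":1,"xyz":[0,0.033,0.011],"roll":0},{"jaw":1,"xyz":[0,0.049,0.019],"roll":0},{"jaw":1,"xyz":[0,0.064,0.029],"roll":0},{"jaw":1,"xyz":[0,0.078,0.04],"roll":0},{"jaw":1,"xyz":[0,0.09,0.052],"roll":0},{"jaw":1,"xyz":[0,0.09,0.052],"roll":0},{"jaw":0.5,"xyz":[0,0.09,0.052],"roll":0},{"jaw":0.5,"xyz":[0,0.09,0.052],"roll":0},{"jaw":0.5,"xyz":[0,0.09,0.052],"roll":0},{"jaw":0.5,"xyz":[0,0.09,0.02],"roll":0},{"jaw":0.5,"xyz":[0,0.09,0.0],"roll":0}]' >/dev/null; python3 st.py
```

```text
t 5.73 case xyz mm [1.976e+02 2.000e-01 2.482e+02] yaw 1.3445 F [0.7 0.2 1.2] w 0.0428 j [-0.03, 0.63, 0.25, 1.26, -0.16, 1.27, 1.56]
```

Run:
```python
from st import *
for n in ['top','side']:
    c=snap(n,n+'2.png')
    for k,z in [('rod_center',.034),('rod_end_a',.034),('hasp_tab',.12)]:
        for m in mark_of(n,k)[:4]:
            p=onplane(c,m['centre'],z); d=p[:2]-o
            q=np.array([d@[np.cos(a),np.sin(a)],d@[-np.sin(a),np.cos(a)]])*1e3
            if abs(q[1])<170 and abs(q[0])<300: print(n,k,round(m['score'],2),np.round(m['centre']),np.round(q))
    # rod line profile: case x=0, z=.042
    pr=[]
    for y in range(-64,66,4):
        w=np.r_[o+[-np.sin(a)*y/1e3,np.cos(a)*y/1e3],.041]; u,v=proj(c,w).round().astype(int); pr.append((y,int(c['img'][v-1:v+2,u].mean())))
    print(pr)
i=[cv2.resize(cv2.imread('pics/top2.png')[150:270,260:450],None,fx=4,fy=4,interpolation=2)]
cv2.imwrite('pics/c2.png',i[0])
```

```text
top rod_center 0.57 [347. 207.] [7. 9.]
top hasp_tab 0.87 [382.  93.] [243.   0.]
[(-64, 55), (-60, 53), (-56, 47), (-52, 39), (-48, 37), (-44, 99), (-40, 155), (-36, 154), (-32, 159), (-28, 165), (-24, 160), (-20, 166), (-16, 151), (-12, 120), (-8, 32), (-4, 26), (0, 29), (4, 25), (8, 24), (12, 28), (16, 23), (20, 29), (24, 25), (28, 31), (32, 22), (36, 74), (40, 140), (44, 149), (48, 139), (52, 146), (56, 133), (60, 98), (64, 83)]
side rod_center 0.67 [308. 218.] [  5. 125.]
side rod_center 0.62 [330. 244.] [ 3. 10.]
side rod_end_a 0.66 [255. 318.] [-264. -118.]
side rod_end_a 0.64 [311. 219.] [  9. 118.]
side hasp_tab 0.84 [409. 190.] [245.  17.]
[(-64, 44), (-60, 45), (-56, 45), (-52, 55), (-48, 68), (-44, 77), (-40, 96), (-36, 133), (-32, 167), (-28, 167), (-24, 170), (-20, 173), (-16, 172), (-12, 118), (-8, 31), (-4, 14), (0, 15), (4, 14), (8, 16), (12, 14), (16, 14), (20, 12), (24, 12), (28, 14), (32, 13), (36, 38), (40, 128), (44, 140), (48, 149), (52, 147), (56, 122), (60, 101), (64, 78)]
```

View pics/c2.png

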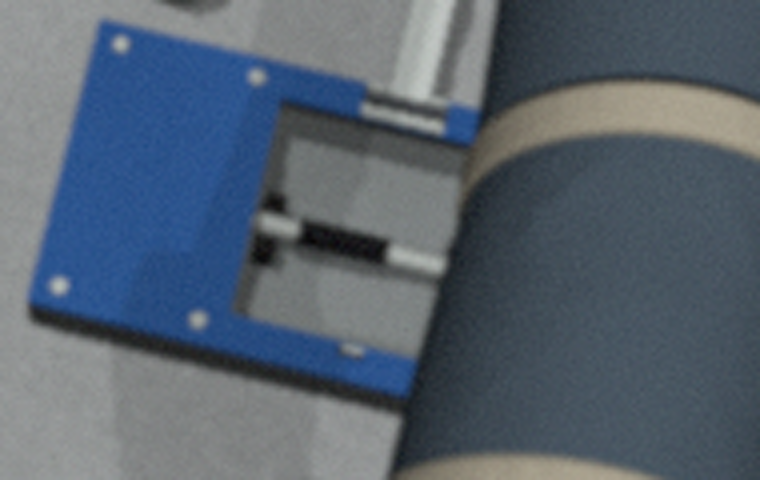

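Top crop: the hasp is back at its stop, and the mouth is open. The sleeve runs from case y of about -11 to +36, so the rod centre is near +12. I move above the rod and turn the jaws.

```bash
python3 -m jog '[{"jaw":0.5,"xyz":[-0.032,-0.198,0.0],"roll":1.571},{"jaw":0.5,"xyz":[-0.032,-0.198,0.0],"roll":1.571},{"jaw":0.5,"xyz":[-0.032,-0.198,0.0],"roll":1.571},{"jaw":0.5,"xyz":[-0.032,-0.198,0.0],"roll":1.571},{"jaw":0.5,"xyz":[-0.032,-0.198,0.0],"roll":1.571},{"jaw":0.5,"xyz":[-0.032,-0.198,0.05],"roll":1.571},{"jaw":0.5,"xyz":[-0.032,-0.198,0.08],"roll":1.571},{"jaw":0.5,"xyz":[-0.032,-0.198,0.11],"roll":1.571},{"jaw":0.5,"xyz":[-0.032,-0.198,0.11],"roll":1.571},{"jaw":0.5,"xyz":[-0.032,-0.198,0.11],"roll":1.571},{"jaw":0.5,"xyz":[-0.032,-0.198,0.11],"roll":1.571},{"jaw":0.5,"xyz":[-0.032,-0.198,0.11],"roll":1.571}]' >/dev/null;python3 -m jog '[{"jaw":0.5,"xyz":[0,0,0],"roll":0.063},{"jaw":0.5,"xyz":[0,0,0],"roll":0.063},{"jaw":0.5,"xyz":[0,0,0],"roll":0.063}]'; python3 st.py
```

```text
t: 7.38
eef_pos: [0.5609, -0.1144, 0.1374]
tool_rot: [3.141, 0.001, -0.217]
contact_force: [-0.2, 0.1, -0.4]
gripper_width: 0.0428
t 7.38 case xyz mm [ 1.000e-01 -3.230e+01  1.374e+02] yaw -0.2169 F [-0.2  0.1 -0.4] w 0.0428 j [-0.32, 0.46, 0.59, 1.91, -0.33, 0.87, 0.22]
```

```bash
python3 -m jog '[{"jaw":0.5,"xyz":[0,0,0.03],"roll":0.01},{"jaw":0.5,"xyz":[0,0,0.06],"roll":0.01},{"jaw":0.5,"xyz":[0,0,0.09],"roll":0.01},{"jaw":0.5,"xyz":[0,0,0.111],"roll":0.01},{"jaw":0.5,"xyz":[0,0,0.111],"roll":0.01},{"jaw":0.5,"xyz":[0,0,0.111],"roll":0.01},{"jaw":1,"xyz":[0,0,0.111],"roll":0.01},{"jaw":1,"xyz":[0,0,0.111],"roll":0.01},{"jaw":1,"xyz":[0,0,0.111],"roll":0.01},{"jaw":1,"xyz":[0,0,0.111],"roll":0.01},{"jaw":1,"xyz":[0,0,0.111],"roll":0.01},{"jaw":1,"xyz":[0,0,0.111],"roll":0.01}]' 25; python3 st.py
```

```text
t: 8.38
eef_pos: [0.5624, -0.115, 0.0285]
tool_rot: [-3.141, -0.003, -0.229]
contact_force: [-0.4, -0.5, 8.0]
gripper_width: 0.0109
t 8.38 case xyz mm [  1.8 -32.5  28.5] yaw -0.2286 F [-0.4 -0.5  8. ] w 0.0109 j [-0.23, 0.62, 0.49, 1.97, -0.46, 0.66, 0.32]
```

```bash
python3 -m jog '[{"jaw":1,"xyz":[-0.001,0,-0.006],"roll":0},{"jaw":1,"xyz":[-0.001,0,-0.014],"roll":0},{"jaw":1,"xyz":[-0.001,0,-0.014],"roll":0},{"jaw":1,"xyz":[-0.001,0,-0.014],"roll":0}]'; python3 st.py
python3 -m jog '[{"jaw":1,"xyz":[0,-0.01,0],"roll":0},{"jaw":1,"xyz":[0,-0.02,0],"roll":0},{"jaw":1,"xyz":[0,-0.03,0],"roll":0},{"jaw":1,"xyz":[0,-0.04,0],"roll":0},{"jaw":1,"xyz":[0,-0.044,0],"roll":0},{"jaw":1,"xyz":[0,-0.044,0],"roll":0},{"jaw":1,"xyz":[0,-0.044,0],"roll":0}]' >/dev/null; python3 st.py
python3 - <<'E'
from h import *
c=snap('side','s3.png')
cv2.imwrite('pics/s3c.png',cv2.resize(c['img'][150:310,230:420,::-1],None,fx=3.5,fy=3.5,interpolation=cv2.INTER_CUBIC))
E
```

```text
t: 8.72
eef_pos: [0.5606, -0.1144, 0.0416]
tool_rot: [-3.141, -0.001, -0.229]
contact_force: [-0.8, -0.3, -0.7]
gripper_width: 0.0108
t 8.72 case xyz mm [ -0.1 -32.2  41.6] yaw -0.2288 F [-0.8 -0.3 -0.7] w 0.0108 j [-0.25, 0.6, 0.5, 1.97, -0.44, 0.69, 0.3]
t 9.3 case xyz mm [-0.4 12.  40.8] yaw -0.228 F [-0.3 -0.1 -0.8] w 0.0108 j [-0.33, 0.6, 0.51, 1.96, -0.45, 0.69, 0.23]
```

View pics/s3c.png

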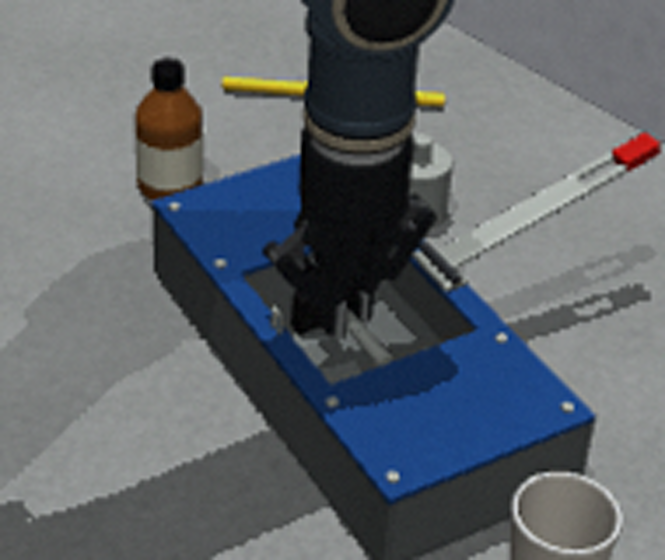

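The rod's b end shows in the open mouth at crop (385,360), and the hasp is at its stop with the tab at (637,150). I lift now so the lid edge forces the tilt.

```bash
python3 -m jog '[{"jaw":1,"xyz":[0,0,-0.008],"roll":0},{"jaw":1,"xyz":[0,0,-0.016],"roll":0},{"jaw":1,"xyz":[0,0,-0.024],"roll":0},{"jaw":1,"xyz":[0,0,-0.032],"roll":0},{"jaw":1,"xyz":[0,0,-0.032],"roll":0}]' >/dev/null; python3 st.py
python3 - <<'E'
from h import *
c=snap('side','s4.png')
cv2.imwrite('pics/s4c.png',cv2.resize(c['img'][150:310,230:420,::-1],None,fx=3.5,fy=3.5,interpolation=cv2.INTER_CUBIC))
E
```

```text
t 9.77 case xyz mm [ 0.4 11.  74.7] yaw -0.2292 F [-0.1 -2.1 -3. ] w 0.011 j [-0.35, 0.55, 0.54, 1.95, -0.41, 0.75, 0.2]
```

View pics/s4c.png

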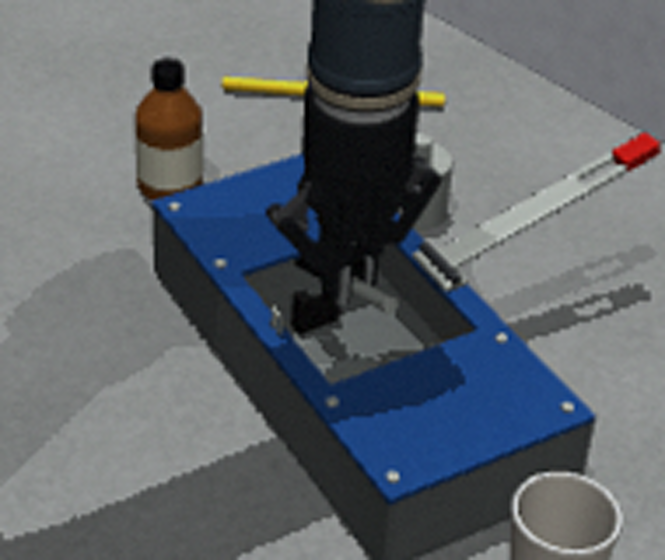

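The rod is tilting as planned: the b end has risen to crop (385,297) with only about 3 N on the wrist. I continue.

```bash
python3 -m jog '[{"jaw":1,"xyz":[0,0,-0.008],"roll":0},{"jaw":1,"xyz":[0,0,-0.016],"roll":0},{"jaw":1,"xyz":[0,0,-0.024],"roll":0},{"jaw":1,"xyz":[0,0,-0.024],"roll":0},{"jaw":1,"xyz":[0,0,-0.024],"roll":0},{"jaw":1,"xyz":[0,0,-0.024],"roll":0}]' >/dev/null; python3 st.py
python3 - <<'E'
from st import *
c=snap('side','s5.png')
for k in ['rod_end_a','rod_center']:
    for m in mark_of('side',k): print(k,round(m['score'],2),np.round(m['centre']))
# predicted b-end pixels for tilt angles, grip at case (0,11), z .109
for th in (20,30,40,50,60):
    y=(11-56*np.cos(np.radians(th)))/1e3; z=.1095+.056*np.sin(np.radians(th)); print(th,proj(c,np.r_[o+y*np.array([-np.sin(a),np.cos(a)]),z]).round(), 'a_z',.1095-.144*np.sin(np.radians(th)))
cv2.imwrite('pics/s5c.png',cv2.resize(c['img'][150:310,230:420,::-1],None,fx=3.5,fy=3.5,interpolation=cv2.INTER_CUBIC))
E
```

```text
t 10.32 case xyz mm [ 0.2 11.4 97.4] yaw -0.2296 F [ 0.9 -0.9 -2.8] w 0.011 j [-0.37, 0.52, 0.56, 1.93, -0.38, 0.79, 0.18]
rod_end_a 0.87 [307. 393.]
rod_end_a 0.74 [255. 321.]
rod_end_a 0.59 [340. 222.]
rod_end_a 0.47 [307. 223.]
rod_end_a 0.46 [358. 181.]
rod_end_a 0.46 [293. 177.]
rod_center 0.73 [282. 358.]
rod_center 0.62 [322. 176.]
rod_center 0.53 [325. 223.]
20 [342. 228.] a_z 0.06024909936110371
30 [341. 224.] a_z 0.03750000000000002
40 [340. 220.] a_z 0.016938584205138357
50 [339. 216.] a_z -0.0008103998091328196
60 [337. 213.] a_z -0.015207658144959155
```

View pics/s5c.png

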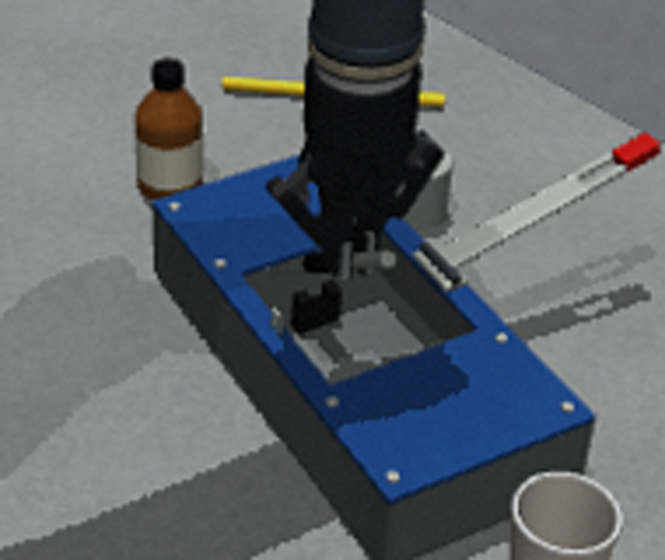

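The b end is at pixel (340,222), a tilt of about 35°. That puts b at about 142 mm and a at about 27 mm, still inside, so step 2 is met. I draw it out along its axis.

```bash
python3 -m jog '[{"jaw":1,"xyz":[0,0,-0.01],"roll":0},{"jaw":1,"xyz":[0,0.01,-0.019],"roll":0},{"jaw":1,"xyz":[0,0.02,-0.028],"roll":0},{"jaw":1,"xyz":[0,0.03,-0.036],"roll":0},{"jaw":1,"xyz":[0,0.04,-0.044],"roll":0},{"jaw":1,"xyz":[0,0.05,-0.052],"roll":0},{"jaw":1,"xyz":[0,0.06,-0.06],"roll":0},{"jaw":1,"xyz":[0,0.07,-0.068],"roll":0},{"jaw":1,"xyz":[0,0.08,-0.076],"roll":0},{"jaw":1,"xyz":[0,0.09,-0.084],"roll":0},{"jaw":1,"xyz":[0,0.09,-0.084],"roll":0},{"jaw":1,"xyz":[0,0.09,-0.084],"roll":0}]' >/dev/null; python3 st.py
python3 - <<'E'
from st import *
c=snap('side','s6.png')
for th in (30,40,50):
  for L in(-56,144):
    y=(-79+L*np.cos(np.radians(th)))/1e3; z=.192-L*np.sin(np.radians(th))/1e3; print(th,L,proj(c,np.r_[o+y*np.array([-np.sin(a),np.cos(a)]),z]).round(),round(y,3),round(z,3))
cv2.imwrite('pics/s6c.png',cv2.resize(c['img'][130:310,230:420,::-1],None,fx=3.3,fy=3.3,interpolation=cv2.INTER_CUBIC))
E
```

```text
t 11.47 case xyz mm [ -0.3 -79.1 181.4] yaw -0.2304 F [-0.2  0.9 -2. ] w 0.0113 j [-0.28, 0.41, 0.64, 1.87, -0.3, 0.95, 0.27]
30 -56 [367. 219.] -0.127 0.22
30 144 [323. 210.] 0.046 0.12
40 -56 [365. 215.] -0.122 0.228
40 144 [325. 220.] 0.031 0.099
50 -56 [364. 210.] -0.115 0.235
50 144 [329. 230.] 0.014 0.082
```

View pics/s6c.png

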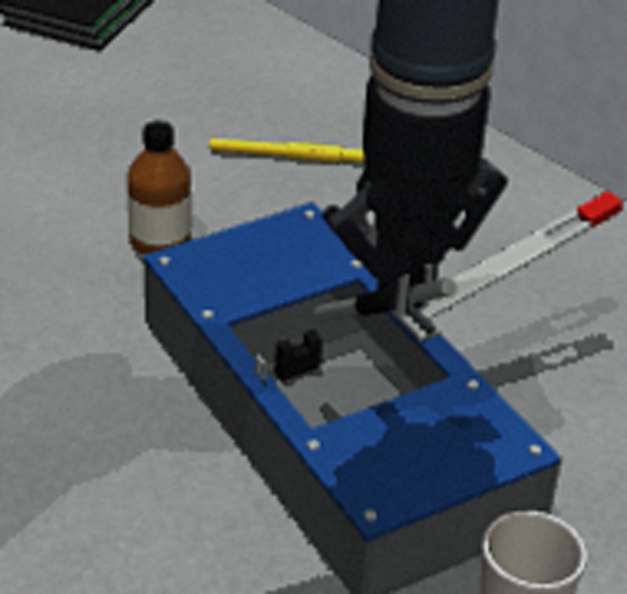

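The whole rod is out: b end at crop (450,288), a end at (318,310), in or just above the mouth plane. I lift straight up and firm the grip.

```bash
python3 -m jog '[{"jaw":1,"xyz":[0,0,-0.01],"roll":0},{"jaw":1,"xyz":[0,0,-0.025],"roll":0},{"jaw":1,"xyz":[0,0,-0.045],"roll":0},{"jaw":1,"xyz":[0,0,-0.065],"roll":0},{"jaw":1,"xyz":[0,0,-0.085],"roll":0},{"jaw":1,"xyz":[0,0,-0.1],"roll":0},{"jaw":1,"xyz":[0,0,-0.11],"roll":0},{"jaw":1,"xyz":[0,0,-0.11],"roll":0},{"jaw":1,"xyz":[0,0,-0.11],"roll":0},{"jaw":1,"xyz":[0,0,-0.11],"roll":0},{"jaw":1,"xyz":[0,0,-0.11],"roll":0},{"jaw":1,"xyz":[0,0,-0.11],"roll":0}]' 50 >/dev/null
python3 -m jog '[{"jaw":1,"xyz":[0,0,0],"roll":0},{"jaw":1,"xyz":[0,0,0],"roll":0},{"jaw":1,"xyz":[0,0,0],"roll":0},{"jaw":1,"xyz":[0,0,0],"roll":0},{"jaw":1,"xyz":[0,0,0],"roll":0},{"jaw":1,"xyz":[0,0,0],"roll":0}]' >/dev/null; python3 st.py
python3 - <<'E'
from st import *
c=snap('side','s7.png')
for th in (20,35,50,70):
  for L in(-56,144):
    y=(-79+L*np.cos(np.radians(th)))/1e3; z=.302-L*np.sin(np.radians(th))/1e3; print(th,L,proj(c,np.r_[o+y*np.array([-np.sin(a),np.cos(a)]),z]).round(),round(z,3))
for k in ['weight','bottle','beaker']:
  for n in ['side','top']:
    cc=c if n=='side' else snap('top')
    for m in mark_of(n,k)[:2]: print(n,k,round(m['score'],2),onplane(cc,m['centre'],0).round(3))
cv2.imwrite('pics/s7c.png',cv2.resize(c['img'][100:320,220:430,::-1],None,fx=2.7,fy=2.7,interpolation=cv2.INTER_CUBIC))
E
```

```text
t 13.02 case xyz mm [ -0.5 -78.5 291. ] yaw -0.229 F [ 0.4  0.5 -1.3] w 0.01 j [-0.33, 0.3, 0.69, 1.75, -0.2, 1.17, 0.18]
20 -56 [373. 181.] 0.321
20 144 [323. 164.] 0.253
35 -56 [372. 174.] 0.334
35 144 [326. 179.] 0.219
50 -56 [369. 167.] 0.345
50 144 [331. 194.] 0.192
70 -56 [365. 159.] 0.355
70 144 [340. 213.] 0.167
side weight 0.92 [0.742 0.015 0.   ]
top weight 0.63 [0.739 0.024 0.   ]
side bottle 0.82 [0.602 0.172 0.   ]
top bottle 0.95 [0.615 0.186 0.   ]
side beaker 0.87 [ 0.526 -0.313  0.   ]
side beaker 0.71 [0.856 0.127 0.   ]
```

View pics/s7c.png

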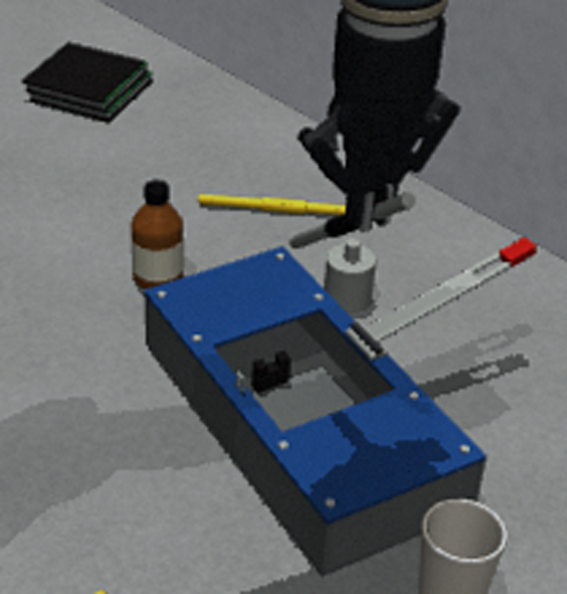

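The rod is held with its ends at crop (293,243) and (407,200), which fits a tilt of about 38° with both ends above 0.2 m. The hasp is back and the bystanders are standing. I hand in the job.

```bash
python3 -c "
from workcell import *
job_done(); s=get_state(); print(s['t'],s['gripper_width'],s['qvel'])"
```

```text
the job is handed in; nothing more can be done
the job is handed in; nothing more can be done
```

The job is handed in, at about 13 s of the 48 s allowed; no verdict is reported. All the final conditions looked met in my last checks.

- **Hasp:** I gripped the red tab, swung it along its arc to about 2.4 rad and let go. The last picture shows it lying back at its stop.
- **Rod:** I gripped it off-centre and slid it about 44 mm along the case. Lifting it against the mouth's edge then tilted it about 35°. At that point the leading end was at about 142 mm and the other at about 27 mm, still inside. I then drew it out along its axis and lifted it clear.
- **Final hold:** The grip force is set to 50 N, with the opening at 10 mm on the 12 mm rod. The tab had also read about 1 mm under its true size. The rod is tilted about 38°, with its ends at about 0.21 m and 0.34 m, well above the case.
- **Bystanders:** All three stand upright in the last picture. Their network positions mostly match the start within about 10 mm, which is the networks' own scatter. The top camera did not find the beaker at the end; the side camera put it within about 4 mm of its start. A second "beaker" report, at (0.856, 0.127), was near the yellow rod, so I ignored it.
- **Not checked:** My script's last state reading after hand-in was refused, so I have no joint-speed reading to confirm the rod was still. It had held its pose for about 1 s before that.

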